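# Set the port selector to 4 and bolt it

## Robot

A 7-joint arm with a two-finger parallel gripper is mounted at the origin on the work surface. World frame = base frame: x ahead of the robot, y to its left, z up, the work surface at z = 0. Lengths are in mm, angles in rad, forces in N, time in s.
With the tool pointing down it reaches from about 400 to 875 mm from the base axis. Payload 4.4 kg.
Tool frame: the origin (TCP) lies at the very end of the fingers, on their centre line; the grasp point (between the pads) lies 19 mm behind it (ctrl.grasp_offset is the distance from the TCP to the grasp point, in mm); z points along the fingers, y is the line along which they close (so a half turn about z gives the same grasp; the last joint's range is limited). The gripper opens to 85 mm and grips with 20 to 120 N. Pads are 22 mm wide; open, the fingers measure 114 mm over their backs; the gripper's body (76 mm by 85 mm) begins 54 mm behind the grasp point. The pads swing forward as they close: fully open they stand 13 mm farther back than shut.
Start: joints at [-1.321, 0.628, 0.038, 1.517, -0.027, 0.996, -0.02], TCP at [201.851, 617.879, 231.313] pointing down, gripper open.
Joint ranges: [-3.06, 3.06], [-0.37, 2.12], [-1.25, 1.32], [0.18, 2.47], [-1.1, 4.24], [0.23, 1.98], [-2.94, 2.94]. Speed limits (rad/s): [2.57, 2.57, 3.14, 3.14, 3.14, 3.14, 3.14].

## Interface

Orientations are given as [roll, pitch, yaw] about the fixed x, y, z axes, in that order (R = Rz(yaw) Ry(pitch) Rx(roll)).
In Python, from cell import status, cams, ctrl gives the robot as it stands.
- The arm moves only by the tool move_arm, never from a script. Its argument "plan" is a list of rows, each a list of 3 entries, a list of its own where there are three numbers: the shift along the world's x, y, z in mm, then the turn, a rotation vector about the world's x, y, z in degrees, then the opening, from 0 (shut) to 1 (fully open). In form: [[[x, y, z], [wx, wy, wz], gripper], ...]. A call has 1 to 10 rows; each row shifts and turns the commanded pose from where the row before left it; what a row does not reach is not made up. A row lasts 1/8 s, in which the tool goes at most 62.5 mm and 10.7 degrees, less where a joint would pass 70% of its speed; a pose out of reach is approached as far as the arm can. A call with a gripper value outside its range is refused whole. The fingers move at their own pace and stop on an object; the grip force is fixed at half the most. Time passes only in rows, so rows that do not move let the fingers close. It gives the time, the measured TCP pose, the force, the opening and the grip force at its end, in the units of the state.
- status.read_state(): the state, without advancing time (a new reading comes with each control period).
- cams.get_image(name): name is "scene" or "top" or "wrist"; returns the picture (420x560x3 uint8, blue, green, red); there is no depth.
- cams.camera_params(name): a dict with "K" (3x3 intrinsics, pixels), "k1" (the pictures are not rectified: a ray, as slopes to the right and down, at radius r is drawn at 1 + k1 r^2 times it, then the intrinsics apply), "pose" (4x4, takes a point from camera to world coordinates); the wrist camera has in their place "tool_from_camera" (4x4, takes a point from camera to tool coordinates, whose origin is the TCP and whose axes are the flange's). Camera axes: x right, y down, z forward; pixel columns grow to the right and rows downward; lengths in mm; the calibration is good to about 2 mm. A picture is of the moment at which its call begins: read the wrist's pose just before it. camera_params takes no time and is no camera call.
- ctrl.finish_job(): hands the job in; it is judged then, once.
The state is a dict: "clock": time; "qpos": joint angles; "qd": joint speeds; "tau": joint torques, N m; "eef_pos": TCP position; "tool_rot": TCP orientation; "force": force on the tool from outside, world axes, zero at the start; "torque": the same for the moment, N m; "width": finger opening in mm; "gripper_force": force on a finger pad.
Only numpy, scipy, OpenCV 4.12 (cv2) and the standard library are available. Lean on these libraries where they do the work, as an engineer would, in place of code of your own. Each camera call takes 0.05 s, during which the arm holds its last target. There are 200 camera calls.

## Task

Set the port selector on the desk to 4: turn its number drum by the black bar until the 4 shows in the small window, and feel for its catch until the drum drops fully home there. Then slide the small metal bolt fully home over the drum's collar. Do not force the drum or the bolt, and leave everything else on the desk where it is.

Things in the scene. Friction and masses are not known exactly. Their poses are not given: they have to be found in the camera images.
- selector: White plastic box, fixed to the desk, 170 (its x) by 250 (its y) by 62 mm high; origin at the centre of its underside on the desk, z up. Its flat cover (top at 62 mm) has a window and a round hole for the drum's collar. The drum's vertical axis is at x 0, y -30 mm. At y +35 to +110 mm two rails, 12 mm high and 28 mm apart (inner sides), guide the bolt.
- window (a point): Centre of the small black-framed window (22 mm along x, 34 mm along y) in the cover, 46 mm along the selector's +x from the drum's axis, 62 mm above the desk. The numeral of the drum that lies under it shows through, upright for a viewer on the +x side.
- four (a point): Centre of the numeral 4 on the drum's upper face, 46 mm from the axis, 45 mm above the desk when the drum is home. Numerals 1 to 8 (16 mm tall, black on white) stand every 45 degrees, rising counter-clockwise seen from above. Its x axis points outwards from the drum's axis through the 4; with the 4 in mid-window it is parallel to the selector's x.
- bar (a point): Centre of the upright-sided black bar on top of the drum, by which it is turned: 44 mm long (along this point's x, the direction from the axis to the 4), 12 mm wide, 34 mm high, from 78 to 112 mm above the desk when the drum is home (this point at 95 mm, on the axis). Below it a stem of radius 9 mm, then the collar, radius 23 mm, its top at 66 mm when home.
- drum: The number drum with collar and bar, origin on its axis, at desk level when home; axes as four. It turns endlessly both ways (about 0.03 N m). A hidden tongue below enters one of its eight slots, one per numeral; then it is home and cannot turn. Else it rides 6 mm high on the tongue, and turning drops it into the next slot that comes, unless it is held higher. It starts at any number but 4 or between two.
- lift (a joint): Height of the drum above home in m: 0 home in a slot, about 0.006 riding on the tongue, 0.012 at most. A damper lets it sink softly; spring and weight press it down with 5 to 8 N. The tongue is not exactly under the window: it catches the drum with the 4 anywhere up to 11.5 degrees either side of mid-window (hidden, different each time), with only 1 degree of play either way, so it must be felt for.
- bolt (a joint): Travel of the metal bolt in m: near 0 withdrawn, 0.019 fully home. It slides along the selector's -y towards the drum's axis with about 1.5 N of friction and stays where left. Its nose (22 mm wide, 5 mm thick, underside 68 mm above the desk) passes over the collar only if the drum is home; else it runs against the collar's side after about 8 mm.
- tab (a point): The bolt's upright tab, 26 mm wide along the selector's x, 10 mm thick along its y, reaching from 61 to 93 mm above the desk; this point is the centre of its top edge. It lies 87 mm from the drum's axis along the selector's +y when the bolt is withdrawn, 68 mm when home. There is free cover behind it (+y side).
- mug: Mug, 80 mm wide and 95 mm high; a bystander. Origin at the centre of its underside.
- adapter: Black plug-in power supply, 65 x 45 x 30 mm, lying on the desk; a bystander. Origin at the centre of its underside.
- driver: Screwdriver, 160 mm; a bystander. Origin at the centre of its underside.
- stick: Memory stick, 55 mm; a bystander. Origin at the centre of its underside.
- pen: Ballpoint pen, 125 mm; a bystander. Origin at the centre of its underside.
- tin: Steel tin, 66 mm wide, 70 mm high; a bystander. Origin at the centre of its underside.
- puck: Flat white plastic gadget box, 75 x 75 x 22 mm; a bystander. Origin at the centre of its underside.

How it is judged:
By the outcome, as a careful person would: the job done as asked, in the order asked, and still so for the second after the job is handed in, with the robot touching nothing.
It also fails if it takes over 72 s, if anything falls off the work surface, if the arm or the gripper's body presses on something with over 40 N, if the wrist force passes 120 N, or if a joint passes its speed limit or range.

## Working session

There is one attempt and no reset: what is moved stays moved. The work goes in short steps, Python scripts to look and compute and a tool call to move; the robot and the scene stay as the last step left them, time stands still between calls to the robot, and variables do not carry over. Pictures are saved under pics/ and viewed, at most 10 in all, crops included, and the job is handed in when it is done.

Besides the shell and the picture viewer there is one more tool, called by a JSON object that holds its "method" and its "body", one argument or row to a line. move_arm: Moves the arm, as the interface text tells. Its arguments: {"type":"object","properties":{"plan":{"type":"array","items":{"type":"array"}}},"required":["plan"]}

```bash
ls; mkdir -p pics; cat > h.py <<'E'
import numpy as np, cv2
from cell import status, cams, ctrl
from scipy.spatial.transform import Rotation as R
def pose(name):
    p=cams.camera_params(name)
    if name!="wrist": return p,np.array(p["pose"])
    s=status.read_state(); T=np.eye(4); T[:3,:3]=R.from_euler('xyz',s["tool_rot"]).as_matrix(); T[:3,3]=s["eef_pos"]
    return p,T@np.array(p["tool_from_camera"])
def ray(p,T,uv):
    K=np.array(p["K"]); u=cv2.undistortPoints(np.array([[uv]],float),K,np.array([p["k1"],0,0,0,0.]))[0,0]
    d=T[:3,:3]@np.array([u[0],u[1],1]); return T[:3,3],d
def onplane(p,T,uv,z):
    o,d=ray(p,T,uv); return o+d*(z-o[2])/d[2]
def proj(p,T,X):
    K=np.array(p["K"]); Ti=np.linalg.inv(T); r=cv2.projectPoints(np.array([X],float),cv2.Rodrigues(Ti[:3,:3])[0],Ti[:3,3],K,np.array([p["k1"],0,0,0,0.]))[0]; return r[0,0]
E
python3 - <<'E'
from h import *
for n in ["top","scene"]:
    cv2.imwrite(f"pics/{n}0.png",cams.get_image(n)); print(n,np.round(pose(n)[1],2).tolist())
print(status.read_state())
E
```

```text
pics
top [[0.01, -0.99, 0.13, 396.22], [-1.0, -0.01, -0.01, -18.52], [0.02, -0.13, -0.99, 1122.93], [0.0, 0.0, 0.0, 1.0]]
scene [[0.03, 0.81, -0.59, 1568.77], [1.0, -0.03, 0.01, -45.81], [-0.01, -0.59, -0.81, 1498.2], [0.0, 0.0, 0.0, 1.0]]
{'clock': 0.1, 'qpos': array([-1.32076689,  0.62927667,  0.03844422,  1.51828693, -0.02698879,
        0.99632523, -0.02001833]), 'qd': array([-0.00120592, -0.00275113,  0.00012938, -0.00136478, -0.00132113,
        0.00065879, -0.00123103]), 'tau': array([ 2.61329034e-03, -5.64538300e+01,  1.23037174e+00, -1.93975818e+01,
        1.13054953e-02,  5.40507637e-03, -8.10404202e-06]), 'eef_pos': array([201.68699849, 617.30534088, 230.46007516]), 'tool_rot': array([-3.13981471e+00,  2.90669764e-05,  2.82575101e+00]), 'force': array([0.02029235, 0.4827812 , 0.19272316]), 'torque': array([ 0.00397772, -0.02403461,  0.0171201 ]), 'gripper_force': 0.0, 'width': 85.59799566360469}
```

View pics/top0.png

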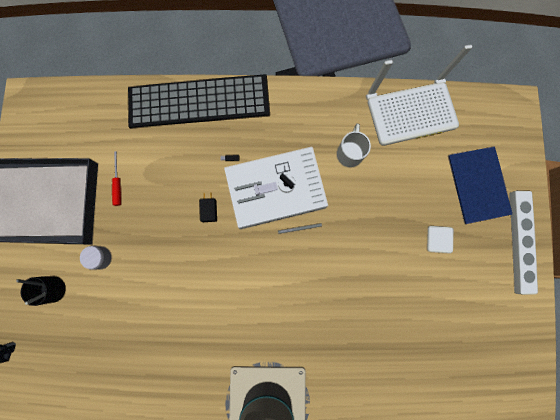

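View pics/scene0.png

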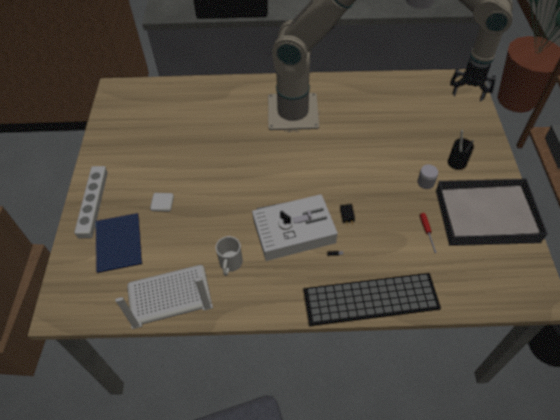

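The top view shows the selector near (276,188), its window at (283,168), the bar at about (287,181) and the bolt at (265,188). The scene view agrees.

```bash
python3 - <<'E'
from h import *
im=cv2.imread("pics/top0.png"); p,T=pose("top")
hsv=cv2.cvtColor(im,cv2.COLOR_BGR2HSV)
m=((hsv[...,1]<40)&(hsv[...,2]>120)).astype(np.uint8)*255
m[:,:215]=0;m[:,335:]=0;m[:140]=0;m[240:]=0
m=cv2.morphologyEx(m,cv2.MORPH_CLOSE,np.ones((9,9)))
c=max(cv2.findContours(m,0,2)[0],key=cv2.contourArea)
b=cv2.boxPoints(cv2.minAreaRect(c)); print(b)
W=np.array([onplane(p,T,q,62) for q in b]); print(W.round(1), np.linalg.norm(np.diff(W,axis=0),axis=1), W.mean(0))
for uv in [(283,168),(287,181)]: print(onplane(p,T,uv,62))
cv2.imwrite("pics/c1.png",cv2.resize(im[140:235,215:335],None,fx=6,fy=6,interpolation=cv2.INTER_CUBIC))
E
```

```text
[[220.30507 156.17068]
 [310.08215 134.12018]
 [327.68274 205.7797 ]
 [237.90564 227.8302 ]]
[[ 675.4  135.8   62. ]
 [ 742.1 -111.3   62. ]
 [ 541.6 -159.1   62. ]
 [ 478.8   82.1   62. ]] [255.95662703 206.12260467 249.23059704] [609.47497921 -13.11824237  62.        ]
[644.34724342 -36.97270174  62.        ]
[608.25417682 -48.24906572  62.        ]
```

View pics/c1.png

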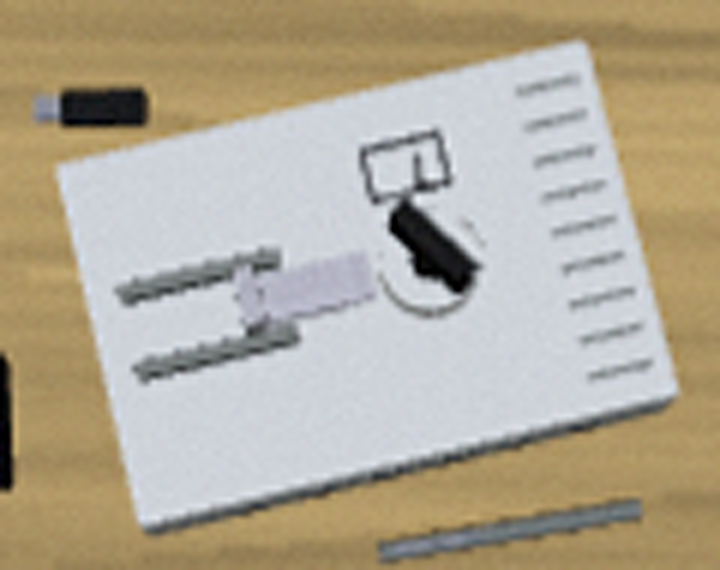

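```bash
python3 - <<'E'
from h import *
p,T=pose("top"); f=lambda u,v:(215+(u+.5)/6-.5,140+(v+.5)/6-.5)
W=np.array([onplane(p,T,f(*q),62) for q in [(58,168),(583,42),(678,393),(145,530)]])
print(W.round(1),np.linalg.norm(np.diff(W,axis=0),axis=1))
c=W.mean(0); y=(W[0]-W[1]+W[3]-W[2]); y/=np.linalg.norm(y); yaw=np.arctan2(-y[0],y[1]); x=np.array([y[1],-y[0],0])
print("c",c,"yaw",np.degrees(yaw),"axis",c-30*y,"win",c-30*y+46*x)
w=np.array([onplane(p,T,f(*q),62) for q in [(360,150),(438,131),(452,185),(374,203)]]).mean(0); print("win meas",w, "axis from win",w-46*x)
a,b=[onplane(p,T,f(*q),112) for q in [(403,215),(467,278)]]; print("bar",(a+b)/2,np.degrees(np.arctan2(*(a-b)[1::-1])),np.linalg.norm(a-b))
print(np.round(cams.camera_params("wrist")["tool_from_camera"],3))
E
```

```text
[[ 643.4  123.9   62. ]
 [ 706.3 -115.9   62. ]
 [ 543.5 -158.8   62. ]
 [ 478.6   79.8   62. ]] [247.86104788 168.36731976 247.32540167]
c [592.94168219 -17.75570524  62.        ] yaw 14.959547012646773 axis [600.6857922  -46.73895489  62.        ] win [645.126775   -34.86465287  62.        ]
win meas [645.86574148 -34.91332437  62.        ] axis from win [601.42475869 -46.78762639  62.        ]
bar [599.17183042 -47.03284023 112.        ] 45.601974218162205 39.11645724126617
[[ 0.00000e+00 -9.60000e-01 -2.80000e-01  7.12730e+01]
 [ 1.00000e+00  1.00000e-03 -1.00000e-03 -5.90000e-01]
 [ 1.00000e-03 -2.80000e-01  9.60000e-01 -1.42166e+02]
 [ 0.00000e+00  0.00000e+00  0.00000e+00  1.00000e+00]]
```

{"method": "move_arm", "body": {
  "plan": [
    [[36,-36,10],[0,0,-6],1],
    [[36,-36,10],[0,0,-6],1],
    [[36,-36,10],[0,0,-6],1],
    [[30,-36,10],[0,0,-6],1],
    [[30,-36,5],[0,0,-6],1],
    [[25,-36,5],[0,0,-6],1],
    [[20,-36,0],[0,0,-6],1],
    [[20,-36,0],[0,0,-6],1],
    [[20,-36,0],[0,0,-6],1],
    [[20,-36,0],[0,0,-6],1]
  ]
}}

```text
clock: 1.35
eef_pos: [475.1, 256.6, 281.1]
tool_rot: [-3.141, 0.0, 1.775]
force: [0.7, 0.0, 0.5]
width: 85.7
gripper_force: 0.0
```

{"method": "move_arm", "body": {
  "plan": [
    [[14,-34,0],[0,0,-6.2],1],
    [[14,-34,0],[0,0,-6.2],1],
    [[14,-34,0],[0,0,-6.2],1],
    [[14,-34,0],[0,0,-6.2],1],
    [[14,-34,0],[0,0,-6.2],1],
    [[14,-34,-5],[0,0,-6.2],1],
    [[14,-34,-10],[0,0,-6.2],1],
    [[14,-34,-10],[0,0,-6.2],1],
    [[14,-32,-10],[0,0,-6.2],1],
    [[0,0,0],[0,0,0],1]
  ]
}}

```text
clock: 2.6
eef_pos: [600.5, -49.6, 245.2]
tool_rot: [3.141, 0.003, 0.8]
force: [-0.4, 0.7, 0.0]
width: 85.1
gripper_force: 0.0
```

```bash
python3 - <<'E'
from h import *
print(status.read_state()["tool_rot"],status.read_state()["qpos"])
cv2.imwrite("pics/w1.png",cams.get_image("wrist"))
E
```

```text
[3.14116641e+00 3.08276533e-03 7.99615413e-01] [-0.3355578   0.61286191  0.61226899  1.64925335 -0.39794376  1.00889563
 -0.3644843 ]
```

View pics/w1.png

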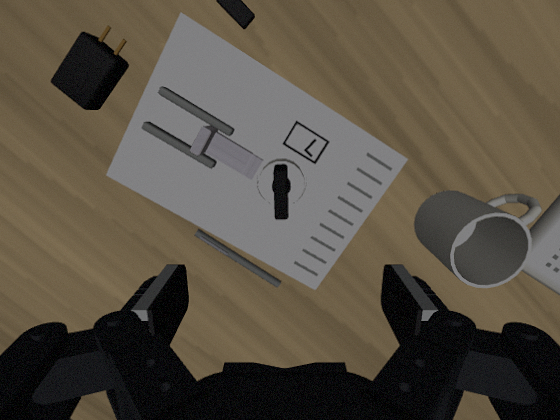

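The wrist view shows the bar at (281,192), the window at (306,142) with what looks like a 7 for a viewer on the +x side, the bolt at (230,152) and its tab at (203,140). I'll measure the bar and rotate the window upright.

```bash
python3 - <<'E'
from h import *
im=cv2.imread("pics/w1.png"); p,T=pose("wrist")
g=im.max(2); m=(g<45).astype(np.uint8); m[:160]=0;m[226:]=0;m[:,:262]=0;m[:,300:]=0
n,l,s,c=cv2.connectedComponentsWithStats(m); k=1+s[1:,4].argmax(); print(s[k],c[k])
pts=np.argwhere(l==k)[:,::-1].astype(np.float32)
P=np.array([onplane(p,T,q,113)[:2] for q in pts]); r=cv2.minAreaRect(P.astype(np.float32)); print(r); b=cv2.boxPoints(r); print(b.round(1))
for q in [(289,122),(329,137),(319,163),(283,145)]: print(onplane(p,T,q,62).round(1))
for q in [(180,13),(407,159),(315,290),(107,174)]: print(onplane(p,T,q,62).round(1))
c=cv2.resize(im[100:230,240:340],None,fx=5,fy=5,interpolation=cv2.INTER_CUBIC)
M=cv2.getRotationMatrix2D((250,325),-150,1); cv2.imwrite("pics/w1c.png",cv2.convertScaleAbs(cv2.warpAffine(c,M,(500,600)),alpha=1.6))
E
```

```text
[272 164  18  55 751] [280.63648469 191.11584554]
((602.4879150390625, -40.646827697753906), (47.39310073852539, 14.4899263381958), 46.2608757019043)
[[580.9 -52.8]
 [591.3 -62.8]
 [624.1 -28.5]
 [613.6 -18.5]]
[647.2  -5.4  62. ]
[665.4 -42.5  62. ]
[641.4 -54.4  62. ]
[628. -17.  62.]
[642.6 129.   62. ]
[ 706.8 -111.8   62. ]
[ 543.2 -155.9   62. ]
[481.   85.3  62. ]
```

View pics/w1c.png

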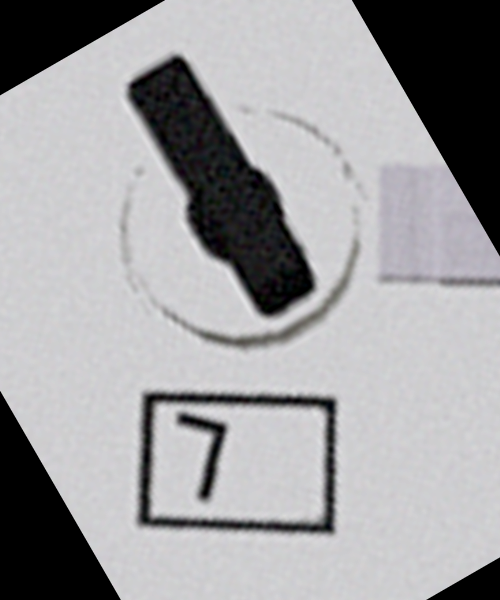

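It is a 7, seen upright from the +x side. So the 4 is about 149° clockwise of the window and the drum must turn roughly +149° counter-clockwise, in two grips. I'll descend and check from near.

{"method": "move_arm", "body": {
  "plan": [
    [[1.5,7.5,-25],[0,0,0.5],0.5],
    [[0,0,-25],[0,0,0],0.5],
    [[0,0,-25],[0,0,0],0.5],
    [[0,0,-15],[0,0,0],0.5],
    [[0,0,0],[0,0,0],0.5],
    [[0,0,0],[0,0,0],0.5]
  ]
}}

```text
clock: 3.4
eef_pos: [603.0, -38.5, 157.2]
tool_rot: [3.14, -0.001, 0.814]
force: [1.1, -0.3, -0.3]
width: 42.6
gripper_force: 0.0
```

```bash
cat > bar.py <<'E'
from h import *
def bar(name,zt=113,show=True):
    p,T=pose("wrist"); im=cams.get_image("wrist"); cv2.imwrite(f"pics/{name}.png",im)
    return p,T,im
E
python3 - <<'E'
from bar import *
p,T,im=bar("w2"); s=status.read_state(); print(s["eef_pos"],s["tool_rot"],s["width"],s["torque"])
print(proj(p,T,[602,-42,112]),proj(p,T,s["eef_pos"]))
E
```

```text
[603.06201449 -38.61202569 157.38983942] [ 3.14022133e+00 -1.30822920e-03  8.13713077e-01] 42.69591631538077 [-0.00819844 -0.02079576  0.00548165]
[286.65396357 239.73764311] [284.19757896 268.5112106 ]
```

View pics/w2.png

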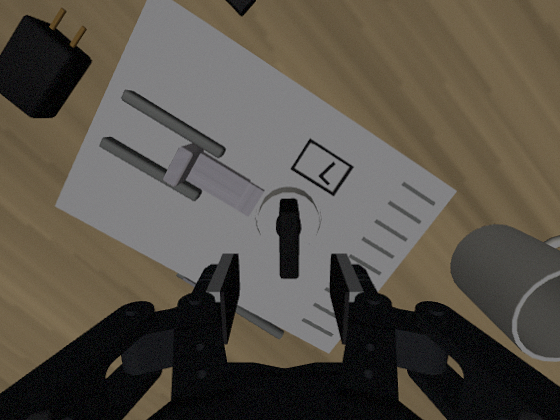

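The bar is at (289,238), vertical in the image, and the finger midpoint is at x≈285. I need about 4 mm in −y, then down and close.

{"method": "move_arm", "body": {
  "plan": [
    [[0.3,-4,-20],[0,0,0],0.5],
    [[0,0,-20],[0,0,0],0.5],
    [[0,0,-20],[0,0,0],0.5],
    [[0,0,-16],[0,0,0],0.5],
    [[0,0,0],[0,0,0],0.35],
    [[0,0,0],[0,0,0],0.25],
    [[0,0,0],[0,0,0],0.2],
    [[0,0,0],[0,0,0],0.2]
  ]
}}

```text
clock: 4.45
eef_pos: [602.8, -42.5, 81.0]
tool_rot: [3.141, -0.001, 0.814]
force: [-0.7, 0.2, 2.7]
width: 17.3
gripper_force: 4.2
```

```bash
cat > st.py <<'E'
from h import *
s=status.read_state()
for k in ["clock","eef_pos","force","torque","width","gripper_force"]: print(k,np.round(s[k],3),end=" ")
print("yaw",round(np.degrees(s["tool_rot"][2]),2),"q7",s["qpos"][6].round(2))
E
python3 st.py
```

```text
clock 4.45 eef_pos [602.788 -42.487  80.968] force [-0.733  0.226  2.671] torque [0.114 0.262 0.048] width 17.282 gripper_force 4.15 yaw 46.61 q7 -0.24
```

The pads may be touching the 18 mm stem, which would mean the drum is riding high. I'll open a little and raise.

{"method": "move_arm", "body": {
  "plan": [
    [[0,0,0],[0,0,0],0.3],
    [[0,0,8],[0,0,0],0.3],
    [[0,0,0],[0,0,0],0.2],
    [[0,0,0],[0,0,0],0.1],
    [[0,0,0],[0,0,0],0.0],
    [[0,0,0],[0,0,0],0.0],
    [[0,0,0],[0,0,0],0.0]
  ]
}}

```text
clock: 5.32
eef_pos: [602.8, -42.6, 88.7]
tool_rot: [3.141, -0.0, 0.814]
force: [-1.9, 1.0, 5.7]
width: 11.0
gripper_force: 60.5
```

```bash
python3 st.py
```

```text
clock 5.325 eef_pos [602.821 -42.589  88.743] force [-1.94   0.951  5.684] torque [0.16  0.131 0.082] width 10.979 gripper_force 60.483 yaw 46.62 q7 -0.25
```

{"method": "move_arm", "body": {
  "plan": [
    [[0,0,1.5],[0,0,0],0],
    [[0,0,1.5],[0,0,0],0],
    [[0,0,0],[0,0,0],0]
  ]
}}

```text
clock: 5.7
eef_pos: [602.8, -42.5, 90.8]
tool_rot: [3.141, 0.0, 0.814]
force: [2.0, 0.7, -6.7]
width: 11.0
gripper_force: 58.8
```

```bash
python3 st.py
```

```text
clock 5.7 eef_pos [602.849 -42.485  90.762] force [ 2.029  0.656 -6.731] torque [-0.035 -0.669  0.06 ] width 10.988 gripper_force 58.766 yaw 46.61 q7 -0.25
```

{"method": "move_arm", "body": {
  "plan": [
    [[0,0,0],[0,0,1.5],0],
    [[0,0,0],[0,0,1.5],0],
    [[0,0,0],[0,0,0],0]
  ]
}}

```text
clock: 6.08
eef_pos: [602.7, -42.5, 91.3]
tool_rot: [-3.142, -0.0, 0.866]
force: [2.7, 1.4, -6.7]
width: 11.2
gripper_force: 58.7
```

```bash
python3 st.py
```

```text
clock 6.075 eef_pos [602.749 -42.508  91.284] force [ 2.728  1.386 -6.688] torque [ 0.079 -0.791  0.043] width 11.184 gripper_force 58.705 yaw 49.64 q7 -0.21
```

It turns freely, and joint 7 has room for the whole turn in one grip.

{"method": "move_arm", "body": {
  "plan": [
    [[0,0,0],[0,0,4],0],
    [[0,0,0],[0,0,8],0],
    [[0,0,0],[0,0,8],0],
    [[0,0,0],[0,0,8],0],
    [[0,0,0],[0,0,8],0],
    [[0,0,0],[0,0,8],0],
    [[0,0,0],[0,0,8],0],
    [[0,0,0],[0,0,8],0],
    [[0,0,0],[0,0,5],0],
    [[0,0,0],[0,0,0],0]
  ]
}}

```text
clock: 7.32
eef_pos: [601.1, -42.4, 90.9]
tool_rot: [-3.139, -0.002, 1.999]
force: [0.3, 1.9, -7.1]
width: 10.8
gripper_force: 58.8
```

```bash
python3 st.py
```

```text
clock 7.325 eef_pos [601.09  -42.361  90.92 ] force [ 0.346  1.936 -7.092] torque [0.37  0.011 0.011] width 10.788 gripper_force 58.822 yaw 114.55 q7 0.61
```

{"method": "move_arm", "body": {
  "plan": [
    [[0,0,0],[0,0,4],0],
    [[0,0,0],[0,0,8],0],
    [[0,0,0],[0,0,8],0],
    [[0,0,0],[0,0,8],0],
    [[0,0,0],[0,0,8],0],
    [[0,0,0],[0,0,8],0],
    [[0,0,0],[0,0,8],0],
    [[0,0,0],[0,0,6],0],
    [[0,0,0],[0,0,4],0],
    [[0,0,0],[0,0,0],0]
  ]
}}

```text
clock: 8.57
eef_pos: [600.3, -43.8, 90.5]
tool_rot: [-3.14, -0.005, 3.079]
force: [-1.9, -0.7, -7.4]
width: 10.9
gripper_force: 58.7
```

```bash
python3 st.py; python3 - <<'E'
from bar import *
p,T,im=bar("w3")
c=[proj(p,T,[645+dx,-33+dy,62]) for dx in(-25,25) for dy in (-30,30)]; print(np.round(c))
E
```

```text
clock 8.575 eef_pos [600.257 -43.78   90.494] force [-1.932 -0.74  -7.41 ] torque [-0.061  0.552 -0.036] width 10.949 gripper_force 58.747 yaw 176.44 q7 1.39
[[254. 281.]
 [359. 275.]
 [261. 354.]
 [358. 349.]]
```

View pics/w3.png

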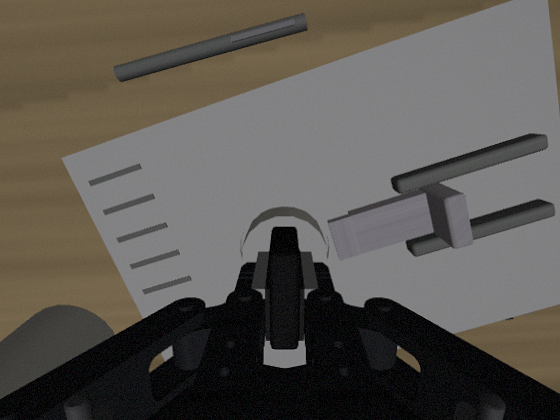

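The bar is still square in the grip and the collar stands high. I'll lower the drum onto the tongue and loosen the fingers so it can drop by itself.

{"method": "move_arm", "body": {
  "plan": [
    [[0,0,-1.5],[0,0,0],0],
    [[0,0,-1],[0,0,0],0],
    [[0,0,0],[0,0,0],0.1],
    [[0,0,0],[0,0,0],0.16],
    [[0,0,0],[0,0,0],0.16],
    [[0,0,0],[0,0,0],0.16]
  ]
}}

```text
clock: 9.38
eef_pos: [604.0, -43.1, 89.4]
tool_rot: [-3.141, 0.003, 3.082]
force: [1.0, -0.7, 1.3]
width: 13.8
gripper_force: 0.7
```

```bash
python3 st.py
```

```text
clock 9.375 eef_pos [603.997 -43.07   89.449] force [ 0.953 -0.73   1.277] torque [-0.334 -0.065  0.018] width 13.783 gripper_force 0.704 yaw 176.57 q7 1.39
```

{"method": "move_arm", "body": {
  "plan": [
    [[-2.3,-0.7,-0.5],[0,0,2],0.16],
    [[0,0,0],[0,0,2],0.16],
    [[0,0,0],[0,0,2],0.16],
    [[0,0,0],[0,0,0],0.16]
  ]
}}

```text
clock: 9.88
eef_pos: [600.3, -43.7, 88.3]
tool_rot: [-3.142, -0.0, -3.096]
force: [0.2, -1.8, 1.4]
width: 13.7
gripper_force: 4.9
```

```bash
python3 st.py
```

```text
clock 9.875 eef_pos [600.347 -43.661  88.319] force [ 0.231 -1.761  1.364] torque [-0.434 -0.012 -0.165] width 13.689 gripper_force 4.915 yaw -177.41 q7 1.47
```

{"method": "move_arm", "body": {
  "plan": [
    [[1,0,0],[0,0,1],0.16],
    [[0,0,0],[0,0,1],0.16],
    [[0,0,0],[0,0,0],0.16]
  ]
}}

```text
clock: 10.25
eef_pos: [600.8, -43.6, 88.3]
tool_rot: [-3.141, -0.001, -3.061]
force: [-2.2, -2.6, 4.0]
width: 13.6
gripper_force: 6.8
```

```bash
python3 st.py
```

```text
clock 10.25 eef_pos [600.769 -43.585  88.329] force [-2.167 -2.562  4.046] torque [-0.561  0.612 -0.195] width 13.571 gripper_force 6.767 yaw -175.39 q7 1.49
```

{"method": "move_arm", "body": {
  "plan": [
    [[0,0,0],[0,0,1],0.16],
    [[0,0,0],[0,0,1],0.16],
    [[0,0,0],[0,0,0],0.16]
  ]
}}

```text
clock: 10.62
eef_pos: [601.0, -43.5, 88.3]
tool_rot: [-3.142, -0.001, -3.026]
force: [-3.4, -3.8, 5.3]
width: 13.8
gripper_force: 8.3
```

```bash
python3 st.py;  python3 - <<'E'
from bar import *
p,T,im=bar("w4"); g=cv2.convertScaleAbs(im[180:420,180:400],alpha=2.5); cv2.imwrite("pics/w4c.png",cv2.resize(g,None,fx=2.5,fy=2.5))
E
```

```text
clock 10.625 eef_pos [601.011 -43.476  88.26 ] force [-3.424 -3.764  5.33 ] torque [-0.632  0.739 -0.238] width 13.785 gripper_force 8.338 yaw -173.38 q7 1.52
```

View pics/w4c.png

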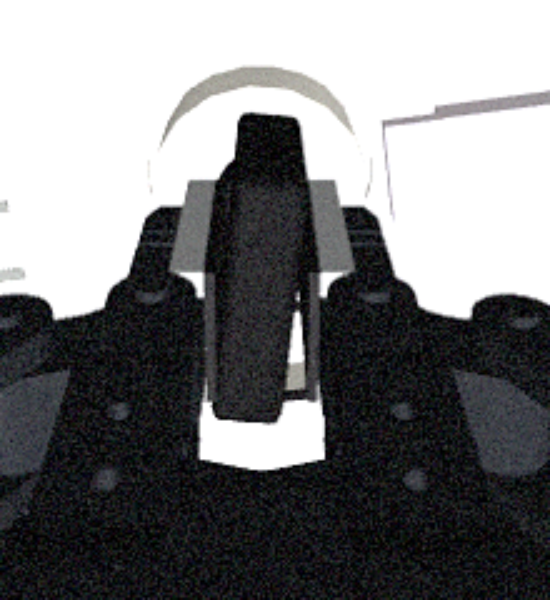

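The bar lags the fingers by about 5° and the collar rim is still visible. I'll compare the bar-top rows with those predicted for the two heights to tell riding from home.

```bash
python3 - <<'E'
from h import *
def rows(T,p,ang,zs):
    u=np.array([np.cos(np.radians(ang)),np.sin(np.radians(ang)),0])
    for z in zs: print(z,[proj(p,T,np.array([601.7,-43.8,z])+s*22*u).round(1).tolist() for s in(1,-1)])
p,T=pose("wrist")
print("w4"); rows(T,p,182,[112,114,116,118,120])
Tc=np.array(p["tool_from_camera"]); T3=np.eye(4); T3[:3,:3]=R.from_euler('xyz',[-3.14,-.005,3.079]).as_matrix(); T3[:3,3]=[600.26,-43.78,90.49]
print("w3"); rows(T3@Tc,p,176.4,[112,116,118,120,122])
for n in ["w3","w4"]:
    g=cv2.imread(f"pics/{n}.png").max(2).astype(int); 
    for c in (280,285,290): print(n,c,"rows",[(r,g[r,c]) for r in range(218,236,1) if abs(g[r,c]-g[r+1,c])>8],[(r,g[r,c]) for r in range(338,356) if abs(g[r,c]-g[r+1,c])>8])
E
```

```text
w4
112 [[289.1, 248.8], [280.4, 344.1]]
114 [[289.2, 250.9], [280.3, 347.3]]
116 [[289.3, 253.0], [280.2, 350.5]]
118 [[289.4, 255.2], [280.2, 353.9]]
120 [[289.4, 257.4], [280.1, 357.3]]
w3
112 [[285.7, 248.0], [285.5, 342.3]]
116 [[285.7, 252.0], [285.5, 348.6]]
118 [[285.8, 254.1], [285.5, 351.8]]
120 [[285.8, 256.3], [285.5, 355.2]]
122 [[285.8, 258.5], [285.6, 358.6]]
w3 280 rows [(225, np.int64(135)), (226, np.int64(95)), (230, np.int64(1)), (232, np.int64(12)), (233, np.int64(0)), (235, np.int64(13))] [(348, np.int64(16)), (349, np.int64(75))]
w3 285 rows [(225, np.int64(135)), (226, np.int64(93)), (228, np.int64(4)), (229, np.int64(13)), (233, np.int64(0)), (234, np.int64(18)), (235, np.int64(0))] [(347, np.int64(18)), (348, np.int64(4)), (349, np.int64(75))]
w3 290 rows [(225, np.int64(138)), (226, np.int64(92)), (229, np.int64(0))] [(338, np.int64(14)), (348, np.int64(10)), (349, np.int64(73))]
w4 280 rows [(223, np.int64(138)), (224, np.int64(97)), (225, np.int64(19)), (226, np.int64(0)), (227, np.int64(10)), (228, np.int64(1)), (229, np.int64(20)), (230, np.int64(0)), (231, np.int64(13)), (232, np.int64(2))] [(338, np.int64(15)), (340, np.int64(21)), (345, np.int64(20)), (346, np.int64(2)), (347, np.int64(18)), (348, np.int64(6))]
w4 285 rows [(223, np.int64(131)), (224, np.int64(119)), (225, np.int64(71)), (226, np.int64(0)), (228, np.int64(14)), (233, np.int64(0)), (234, np.int64(10))] [(348, np.int64(13)), (349, np.int64(75))]
w4 290 rows [(224, np.int64(135)), (225, np.int64(99)), (226, np.int64(14)), (228, np.int64(0)), (232, np.int64(13)), (235, np.int64(0))] [(340, np.int64(15)), (341, np.int64(4)), (342, np.int64(22)), (343, np.int64(13)), (345, np.int64(26)), (347, np.int64(8)), (348, np.int64(32)), (349, np.int64(92))]
```

By bar-top height (≈118 mm), the drum is riding and has turned about 5.5°. I'll keep turning in small steps.

{"method": "move_arm", "body": {
  "plan": [
    [[0,0,0],[0,0,1.5],0.16],
    [[0,0,0],[0,0,1.5],0.16],
    [[0,0,0],[0,0,0],0.16]
  ]
}}

```text
clock: 11.05
eef_pos: [602.2, -42.8, 88.0]
tool_rot: [3.141, 0.002, -2.973]
force: [0.1, -2.0, -0.6]
width: 13.7
gripper_force: 1.0
```

```bash
cat > near.py <<'E'
from h import *
exec(open("st.py").read())
p,T=pose("wrist"); g=cams.get_image("wrist").max(2)
# near end of the bar: first bright row below row 320 around its centre
print("near rows",[int(320+np.argmax(g[320:375,c]>45)) for c in (276,280,284,288)])
E
python3 near.py
```

```text
clock 11.05 eef_pos [602.182 -42.801  87.994] force [ 0.087 -1.975 -0.646] torque [-0.487 -0.041 -0.02 ] width 13.714 gripper_force 1.039 yaw -170.32 q7 1.55
near rows [340, 340, 339, 339]
```

The torque fell away and the bar top dropped: the drum has probably gone home. I'll release, rise and look.

{"method": "move_arm", "body": {
  "plan": [
    [[0,0,0],[0,0,0],0.3],
    [[0,0,0],[0,0,0],0.4],
    [[0,0,30],[0,0,0],0.4],
    [[-20,0,40],[0,0,0],0.4],
    [[-30,0,40],[0,0,0],0.2],
    [[0,0,0],[0,0,0],0],
    [[0,0,0],[0,0,0],0]
  ]
}}

```text
clock: 11.98
eef_pos: [551.8, -43.1, 198.2]
tool_rot: [3.142, 0.001, -2.974]
force: [1.3, -0.1, 0.2]
width: 0.3
gripper_force: 0.0
```

```bash
python3 st.py;  python3 - <<'E'
from bar import *
p,T,im=bar("w5"); s=cams.get_image("scene"); t=cams.get_image("top"); cv2.imwrite("pics/s5.png",s); cv2.imwrite("pics/t5.png",t)
q=proj(p,T,[645,-32,62]); print(q, np.round(proj(p,T,[601.7,-43.8,112])), np.round(proj(p,T,[601.7,-43.8,118])))
P,TT=pose("scene"); u,v=map(int,proj(P,TT,[630,-35,62]))
b=cv2.resize(s[v-25:v+25,u-35:u+35],None,fx=7,fy=7,interpolation=cv2.INTER_CUBIC)[:300]
a=cv2.rotate(cv2.convertScaleAbs(im,alpha=1.6),cv2.ROTATE_180)
cv2.imwrite("pics/m5.png",a)
E
```

```text
clock 11.975 eef_pos [551.751 -43.081 198.243] force [ 1.256 -0.128  0.167] torque [ 0.008 -0.029 -0.025] width 0.287 gripper_force 0.0 yaw -170.38 q7 1.59
[279.96443821 294.65190566] [273. 277.] [273. 281.]
```

View pics/m5.png

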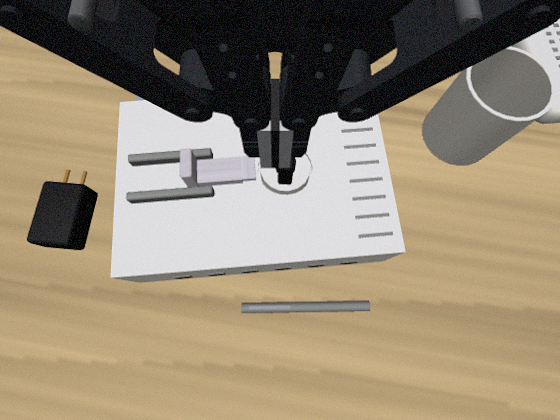

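The view shows the collar level with the cover around (286,170) and bystanders in place, but the fingers hide the window. I'll move behind the bolt tab, which frees the window.

{"method": "move_arm", "body": {
  "plan": [
    [[4,25,0],[0,0,1],0],
    [[4,30,0],[0,0,2],0],
    [[4,30,-20],[0,0,2],0],
    [[6,26,-25],[0,0,0.4],0],
    [[0,0,0],[0,0,0],0],
    [[0,0,0],[0,0,0],0]
  ]
}}

```text
clock: 12.88
eef_pos: [569.4, 66.7, 152.9]
tool_rot: [-3.141, -0.001, -2.88]
force: [0.5, -0.9, 0.1]
width: -0.4
gripper_force: 0.0
```

```bash
python3 st.py;  python3 - <<'E'
from bar import *
p,T,im=bar("w6"); s=status.read_state()
yv=np.array([-.259,.966,0]);ax=np.array([601.7,-43.8,0]); q=proj(p,T,[646,-32,62]); print(q,"tab",proj(p,T,ax+87*yv+[0,0,93]),"d along y",(s["eef_pos"]-ax)@yv,"x",(s["eef_pos"]-ax)@np.array([.966,.259,0]))
u,v=map(int,q); u0=max(0,min(u-90,380)); v0=max(0,min(v-100,270))
c=cv2.convertScaleAbs(cv2.resize(im[v0:v0+150,u0:u0+180],None,fx=2.5,fy=2.5,interpolation=cv2.INTER_CUBIC),alpha=1.6)
full=cv2.convertScaleAbs(cv2.resize(im,(448,336)),alpha=1.5)
o=np.zeros((600,800,3),np.uint8); 
c=cv2.resize(im[v0:v0+150,u0:u0+180],(345,288)); o[:336,:448]=full; o[:288,450:795]=cv2.convertScaleAbs(c,alpha=1.6)
cv2.imwrite("pics/m6.png",cv2.rotate(o,cv2.ROTATE_180)); print(u0,v0)
E
```

```text
clock 12.875 eef_pos [569.354  66.697 152.856] force [ 0.472 -0.915  0.076] torque [-0.03  -0.031 -0.017] width -0.447 gripper_force 0.0 yaw -165.04 q7 1.46
[138.37265705 273.97145763] tab [242.07125475 232.73349152] d along y 114.6380968864986 x -2.4948018740844247
48 173
```

View pics/m6.png

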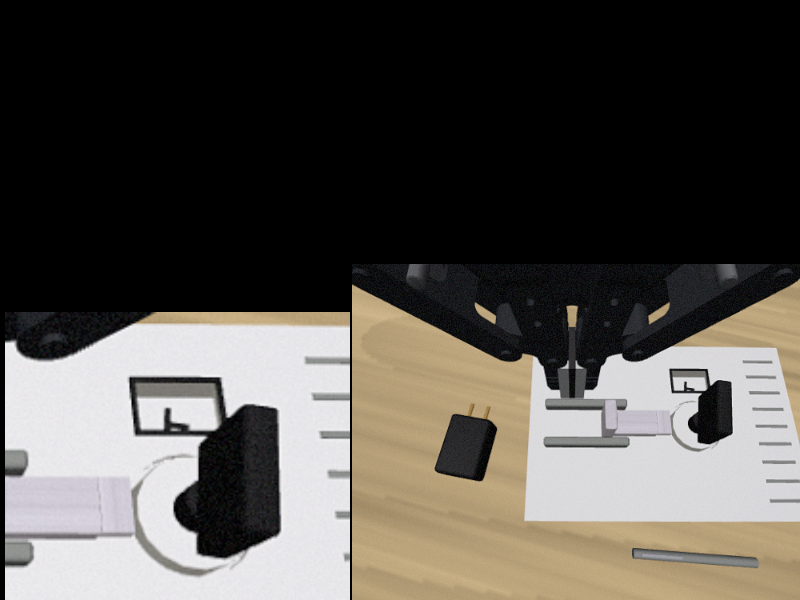

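The window now shows the 4 (inverted from this side), the drum sits low, and the tab is just ahead of the fingers. I'll descend behind it.

{"method": "move_arm", "body": {
  "plan": [
    [[1,5.5,-25],[0,0,0],0],
    [[0,0,-25],[0,0,0],0],
    [[0,0,-18],[0,0,0],0],
    [[0,0,-5],[0,0,0],0],
    [[0,0,0],[0,0,0],0],
    [[0,0,0],[0,0,0],0]
  ]
}}

```text
clock: 13.68
eef_pos: [571.1, 73.2, 81.2]
tool_rot: [-3.141, 0.002, -2.88]
force: [0.5, -0.1, -0.2]
width: 0.1
gripper_force: 0.0
```

```bash
cat > d.py <<'E'
exec(open("st.py").read())
yv=np.array([-.259,.966,0]);ax=np.array([601.7,-43.8,0]);xv=np.array([.966,.259,0])
print("d",(s["eef_pos"]-ax)@yv,"x",(s["eef_pos"]-ax)@xv,"Fy",s["force"]@yv)
E
python3 d.py
```

```text
clock 13.675 eef_pos [571.052  73.203  81.163] force [ 0.482 -0.122 -0.154] torque [-0.007  0.014 -0.04 ] width 0.091 gripper_force 0.0 yaw -165.01 q7 1.41
d 120.96220381101155 x 0.6980653184636105 Fy -0.24257369279757834
```

Push 2 mm per row along the selector's −y, (+0.52, −1.93).

{"method": "move_arm", "body": {
  "plan": [
    [[1.3,-4.83,-1],[0,0,0],0],
    [[1.04,-3.86,0],[0,0,0],0],
    [[0.78,-2.9,0],[0,0,0],0],
    [[0.52,-1.93,0],[0,0,0],0],
    [[0.52,-1.93,0],[0,0,0],0],
    [[0,0,0],[0,0,0],0]
  ]
}}

```text
clock: 14.42
eef_pos: [574.5, 57.6, 79.3]
tool_rot: [-3.142, -0.0, -2.88]
force: [0.0, 0.1, 0.1]
width: -0.0
gripper_force: 0.0
```

```bash
python3 d.py
```

```text
clock 14.425 eef_pos [574.525  57.576  79.291] force [0.03  0.148 0.125] torque [-0.04  -0.061  0.033] width -0.003 gripper_force 0.0 yaw -165.01 q7 1.44
d 104.96732682567955 x 0.005218048390801229 Fy 0.13494096216131704
```

{"method": "move_arm", "body": {
  "plan": [
    [[0.52,-1.93,0],[0,0,0],0],
    [[0.52,-1.93,0],[0,0,0],0],
    [[0.52,-1.93,0],[0,0,0],0],
    [[0.52,-1.93,0],[0,0,0],0],
    [[0,0,0],[0,0,0],0]
  ]
}}

```text
clock: 15.05
eef_pos: [576.6, 49.9, 79.3]
tool_rot: [-3.142, -0.0, -2.88]
force: [-0.7, 1.5, 0.1]
width: -0.0
gripper_force: 0.4
```

```bash
python3 d.py
```

```text
clock 15.05 eef_pos [576.614  49.866  79.299] force [-0.695  1.516  0.097] torque [0.135 0.046 0.012] width -0.048 gripper_force 0.448 yaw -165.0 q7 1.45
d 96.97866114657195 x 0.02687950233706034 Fy 1.6441230069626371
```

{"method": "move_arm", "body": {
  "plan": [
    [[0.52,-1.93,0],[0,0,0],0],
    [[0.52,-1.93,0],[0,0,0],0],
    [[0.52,-1.93,0],[0,0,0],0],
    [[0,0,0],[0,0,0],0]
  ]
}}

```text
clock: 15.55
eef_pos: [578.2, 43.7, 79.3]
tool_rot: [-3.141, -0.0, -2.88]
force: [-0.4, -0.3, 0.1]
width: 0.2
gripper_force: 0.3
```

```bash
python3 d.py
```

```text
clock 15.55 eef_pos [578.225  43.702  79.299] force [-0.432 -0.325  0.071] torque [0.109 0.088 0.007] width 0.152 gripper_force 0.265 yaw -165.02 q7 1.46
d 90.60727813025781 x -0.013727121975973002 Fy -0.20216233118638727
```

{"method": "move_arm", "body": {
  "plan": [
    [[0.52,-1.93,0],[0,0,0],0],
    [[0.26,-0.97,0],[0,0,0],0],
    [[0,0,0],[0,0,0],0]
  ]
}}

```text
clock: 15.92
eef_pos: [578.9, 41.1, 79.3]
tool_rot: [-3.141, -0.0, -2.88]
force: [0.2, 1.2, -0.0]
width: -0.0
gripper_force: 0.5
```

```bash
python3 d.py
```

```text
clock 15.925 eef_pos [578.934  41.07   79.3  ] force [ 0.247  1.209 -0.05 ] torque [ 0.174  0.119 -0.004] width -0.034 gripper_force 0.477 yaw -165.01 q7 1.46
d 87.88083971895941 x -0.010807088803724047 Fy 1.1033886707098008
```

{"method": "move_arm", "body": {
  "plan": [
    [[0.39,-1.45,0],[0,0,0],0],
    [[0.39,-1.45,0],[0,0,0],0],
    [[0,0,0],[0,0,0],0]
  ]
}}

```text
clock: 16.3
eef_pos: [579.4, 39.6, 79.3]
tool_rot: [3.14, -0.0, -2.879]
force: [-1.5, 4.8, 1.2]
width: 0.1
gripper_force: 2.4
```

```bash
python3 d.py
```

```text
clock 16.3 eef_pos [579.374  39.553  79.341] force [-1.464  4.761  1.239] torque [ 0.851  0.446 -0.011] width 0.07 gripper_force 2.386 yaw -164.95 q7 1.47
d 86.30173523815546 x 0.021934897077787025 Fy 4.978562526539715
```

{"method": "move_arm", "body": {
  "plan": [
    [[0.39,-1.45,0],[0,0,0],0],
    [[0.39,-1.45,0],[0,0,0],0],
    [[0,0,0],[0,0,0],0]
  ]
}}

```text
clock: 16.68
eef_pos: [579.4, 39.3, 79.4]
tool_rot: [3.137, -0.0, -2.877]
force: [-3.6, 9.9, 2.2]
width: -0.1
gripper_force: 5.0
```

```bash
python3 d.py; python3 - <<'E'
from bar import *
bar("w7")
E
```

```text
clock 16.675 eef_pos [579.41   39.336  79.372] force [-3.566  9.901  2.193] torque [ 1.904  0.841 -0.002] width -0.051 gripper_force 5.017 yaw -164.86 q7 1.47
d 86.0820806143343 x 0.00035223333372307427 Fy 10.487523088774376
```

View pics/w7.png

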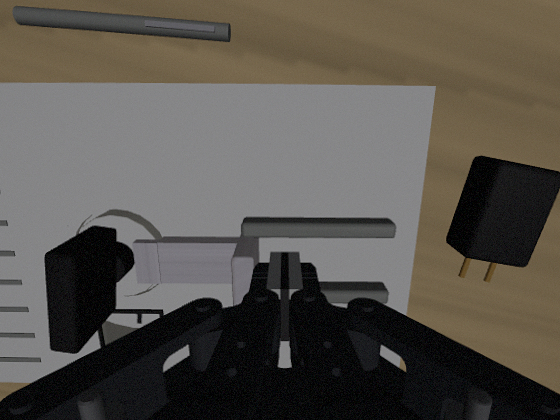

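The nose now lies over the collar (nose end at col 135, collar cols 78–160), with the tab at cols 232–258, and the push met a firm stop at about 10 N. I'll back off and check the tab's travel with rays from this picture.

```bash
python3 - <<'E'
from h import *
p,T=pose("wrist"); yv=np.array([-.259,.966,0]);ax=np.array([601.7,-43.8,0])
for uv in [(233,258),(254,258)]: print((onplane(p,T,uv,93)-ax)@yv)
print("nose",(onplane(p,T,(134,258),73)-ax)@yv)
E
```

```text
63.767144673774446
72.6932302629562
nose 11.701585958541445
```

{"method": "move_arm", "body": {
  "plan": [
    [[-1.3,4.8,0],[0,0,0],0],
    [[-2,7,0],[0,0,0],0],
    [[0,0,30],[0,0,0],0],
    [[0,0,50],[0,0,0],0],
    [[-20,30,50],[0,0,0],0],
    [[-20,40,30],[0,0,0],0],
    [[0,0,0],[0,0,0],0],
    [[0,0,0],[0,0,0],0]
  ]
}}

```text
clock: 17.73
eef_pos: [537.4, 116.1, 239.2]
tool_rot: [-3.14, -0.0, -2.88]
force: [-0.3, -0.8, -0.7]
width: -0.2
gripper_force: 0.0
```

```bash
python3 - <<'E'
from h import *
a=cv2.imread("pics/top0.png"); b=cams.get_image("top"); p,T=pose("top")
yv=np.array([-.259,.966,0]);ax=np.array([601.7,-43.8,0])
for n,im in (("before",a),("after",b)):
    # lilac: green clearly below red and blue
    f=im.astype(int); m=((f[...,0]-f[...,1]>9)&(f[...,2]-f[...,1]>3)).astype(np.uint8)
    m[:170]=0;m[206:]=0;m[:,:240]=0;m[:,300:]=0
    P=np.array([(onplane(p,T,(x,y),73)-ax)@yv for y,x in np.argwhere(m)])
    print(n,len(P),np.percentile(P,[2,50,98]).round(1) if len(P) else "")
d=cv2.absdiff(a,b).max(2)>45; d=cv2.morphologyEx(d.astype(np.uint8),cv2.MORPH_OPEN,np.ones((3,3))); n,l,s,c=cv2.connectedComponentsWithStats(d); print([x.tolist() for x in s[1:] if x[4]>12])
print(status.read_state()["eef_pos"],status.read_state()["force"])
E
```

```text
before 0 
after 0 
[[190, 117, 7, 6, 36], [184, 118, 5, 5, 23], [149, 126, 42, 29, 426], [195, 127, 4, 5, 18], [147, 135, 4, 6, 22], [142, 141, 3, 5, 15], [170, 140, 115, 227, 6669], [189, 150, 5, 4, 18], [150, 164, 7, 14, 59], [144, 168, 11, 25, 119], [280, 172, 9, 8, 48], [285, 180, 10, 11, 67], [177, 240, 8, 4, 27], [207, 281, 12, 4, 39], [179, 305, 7, 3, 21], [188, 305, 5, 3, 15], [0, 342, 16, 21, 245], [179, 343, 5, 5, 22], [230, 368, 74, 52, 2434], [186, 376, 11, 5, 42], [154, 392, 71, 28, 1223]]
[537.3310502  115.49993058 238.55743383] [ 0.6902544   1.21534902 -0.28147039]
```

The tab faces measure 63.8 and 72.7 mm from the axis; fully home is 63 and 73.

```bash
python3 -c "
from cell import ctrl
print(ctrl.finish_job())"
```

```text
the job is handed in; nothing more can be done
None
```

The selector is set to 4 with the drum dropped home, the bolt is fully home over the collar, and the job is handed in at about 18 s; I viewed 11 pictures, one over the limit of 10.

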